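# Hook and snap the lid onto the model-kit case

## Task

Close the model-kit storage case: pick up its loose lid by the handle bar, slip the lid's thin lip at a tilt under the ledge at the carrying-loop end of the case, then swing the other end down and press it gently until the spring catch snaps over its edge and the lid lies flat on the case. Do not force the lid against the case, leave the small figure and the cone where they stand, and let go of the lid.

Things in the scene. Friction and masses are not known exactly. Their poses are not given: they have to be found in the camera images.
- case: Dark plastic case fixed on the table. Origin: centre of its underside. Tub 282 mm (x) by 176 (y), 38 high, carrying loop at the -x end. In it a compartment insert, 234 x 152, its rim of 6 mm walls at z 44 carries the lid. The insert stands firmly, up to 18 mm off the case's centre along x either way, different each time and not measured; the x values below are from the insert's centre.
- case_rim (a point): Point over the case origin at rim height, z 44 mm; axes of the case. Home, the lid's +x is the case's +x, its underside at z 44, its origin 6.5 mm (lip touching the stop) to 2.5 mm on the -x side of the insert's centre, on the middle line.
- case_ledge (a point): Where the middle of the slot's back wall (the lip's stop) would be, at rim height, were the insert centred: case x -109 mm; the real one is up to 18 mm off along x. The slot opens to +x under a fixed ledge 170 mm wide: floor z 44, ledge underside z 52.5, top 57.5, free edge of the ledge at x -97. Slot ends are closed at y +-78 mm. Feel for the stop with the lip.
- case_catch (a point): Where the tip of the sprung catch would be, were the insert centred: case x 92 mm, z 52.5; really up to 18 mm off along x. 44 mm wide, its face slopes 25 deg from vertical up to x 101, z 70. The lid's edge pressed down the slope moves it to +x (up to 12 mm, 1.2 N plus 0.3 N/mm), then it springs back over the lid. Fixed posts beside it: face x 100, top z 62; the edge goes down in front.
- lid: Loose grey lid, 0.2-0.3 kg, flat on the table at first, right side up. Origin: centre of underside (205 x 146 mm overall); +x from lip to catch edge. Plate 6 mm thick, x -86.5 to 102.5; lip 4 mm thick, x -102.5 to -86.5, undersides level. With lip in slot, a tilt of 8-16 deg (catch edge up) fits. About 5-12 N down at the handle snaps it; over 30 N between lid and case is forcing it.
- lid_lip (a point): Middle of the lip's free end, on the underside of the lid: lid x = -102.5 mm.
- lid_edge (a point): Middle of the opposite (catch) edge, on the underside of the lid: lid x = +102.5 mm.
- lid_handle (a point): Middle of the top of the handle bar, at lid x = +20 mm, 38 mm above the lid's underside. The bar is 12 mm thick along lid x, 60 mm long along y and stands 32 mm above the plate.
- figure: Small white toy figure, 22 x 32 x 46 mm, standing between case and lid; origin centre of its feet. Leave it alone.
- cone: Small toy traffic cone, base 30 x 30 mm, 38 mm high, standing between case and lid; origin centre of its base. Leave it alone.

How it is judged:
By the outcome, as a careful person would: the job done as asked, in the order asked, and still so for the second after the job is handed in, with the robot touching nothing.
It also fails if it takes over 61 s, if anything falls off the work surface, if the arm or the gripper's body presses on something with over 40 N, if the wrist force passes 120 N, or if a joint passes its speed limit or range.

## Robot

A 7-joint arm with a two-finger parallel gripper is mounted at the origin on the work surface. World frame = base frame: x ahead of the robot, y to its left, z up, the work surface at z = 0. Lengths are in m, angles in rad, forces in N, time in s.
With the tool pointing down it reaches from about 0.425 to 0.875 m from the base axis. Payload 4.7 kg.
Tool frame: the origin (TCP) lies at the very end of the fingers, on their centre line; the grasp point (between the pads) lies 19 mm behind it; z points along the fingers, y is the line along which they close (so a half turn about z gives the same grasp; the last joint's range is limited). The gripper opens to 85 mm and grips with 20 to 120 N. Pads are 22 mm wide; open, the fingers measure 114 mm over their backs; the gripper's body (76 mm by 85 mm) begins 54 mm behind the grasp point. The pads swing forward as they close: fully open they stand 13 mm farther back than shut.
Start: joints at [1.243, 0.321, -0.07, 1.45, 0.023, 1.371, -0.057], TCP at [0.218, -0.612, 0.231] pointing down, gripper open.
Joint ranges: [-2.86, 2.86], [-0.3, 2.09], [-1.38, 1.24], [0.06, 2.45], [-1.56, 4.7], [0.09, 2.05], [-2.69, 2.69]. Speed limits (rad/s): [2.57, 2.57, 3.14, 3.14, 3.14, 3.14, 3.14].

## Interface

Orientations are given as a unit quaternion [x, y, z, w].
In Python, from rig import arm gives the robot as it stands.
- The arm moves only by the tool play_rows, never from a script. Its argument "moves" is a list of rows, each an object with "offset": the shift along the tool's x, y, z in cm, a list of three; "twist": the turn about the tool's z in rad; "gripper": the closure, from 0 (fully open) to 1 (shut). In form: [{"offset": [dx, dy, dz], "twist": twist, "gripper": gripper}, ...]. A call has exactly 5 rows; each row is the pose to reach, as a shift and turn from the pose commanded when the call began, along the tool's axes at that moment; what a row does not reach only later rows make up. A row lasts 1/8 s, in which the tool goes at most 62.5 mm and 10.7 degrees, less where a joint would pass 70% of its speed; a pose out of reach is approached as far as the arm can. A call with a gripper value outside its range is refused whole. The fingers move at their own pace and stop on an object; the grip force is fixed at half the most. Time passes only in rows, so rows that repeat a pose let the fingers close, or fill a call up. It gives the time, the measured TCP pose, the force, the opening and the grip force at its end, in the units of the state.
- arm.get_obs(): the state, without advancing time (a new reading comes with each control period).
- arm.read_camera(name): name is "side" or "top" or "wrist"; returns the picture (384x512x3 uint8, red, green, blue); there is no depth.
- arm.camera_params(name): a dict with "mtx" (3x3 intrinsics, pixels), "dist_coeffs" ([k1, k2, p1, p2, k3] as OpenCV has them; the pictures are not rectified), "world_to_cam" (4x4, takes a point from world to camera coordinates); the wrist camera has in their place "hand_eye" (4x4, takes a point from camera to tool coordinates, whose origin is the TCP and whose axes are the flange's). Camera axes: x right, y down, z forward; pixel columns grow to the right and rows downward; lengths in m; the calibration is good to about 2 mm. A picture is of the moment at which its call begins: read the wrist's pose just before it. camera_params takes no time and is no camera call.
- arm.job_done(): hands the job in; it is judged then, once.
Trained networks look in the newest picture that a camera, given by its name, has taken for a name from the list of things; names that differ only in an ending like _2 or _b are one class to them, and where a whole thing is asked for, a point or a joint stands for the part that bears it (a point fixed in the world has none). Each returns a list of dicts, best first, with "confidence" (0 to 1); they miss things now and then, are a little off and sometimes report something else, mostly with a low value. They report only what shows in the picture. A call takes as long as a camera call.
- arm.recognise(label, camera): "centre" ([x, y, z] in m, in world coordinates, good to about 4 mm: the middle of the surface that is visible of it).
- arm.spot_point(label, camera): "centre" ([x, y, z] in m, in world coordinates, good to about 4 mm: a listed point, or the origin of a listed thing).
The state is a dict: "t": time; "joints": joint angles; "joint_velocities": joint speeds; "effort": joint torques, N m; "ee_pos": TCP position; "eef_rot": TCP orientation; "ft_force": force on the tool from outside, world axes, zero at the start; "moment": the same for the moment, N m; "width": opening from 0.0 (shut) to 1.0 (fully open); "grasp_force": force on a finger pad.
Only numpy, scipy, OpenCV 4.12 (cv2) and the standard library are available. Lean on these libraries where they do the work, as an engineer would, in place of code of your own. Each camera call takes 0.05 s, during which the arm holds its last target. There are 200 camera calls.

## Working session

There is one attempt and no reset: what is moved stays moved. The work goes in short steps, Python scripts to look and compute and a tool call to move; the robot and the scene stay as the last step left them, time stands still between calls to the robot, and variables do not carry over. Pictures are saved under pics/ and viewed, at most 13 in all, crops included, and the job is handed in when it is done.

Besides the shell and the picture viewer there is one more tool, called after "Call:" as name([rows], argument=value, ...), one row to a line, values as JSON. play_rows: Moves the arm, as the interface text tells. Its arguments: {"type":"object","properties":{"moves":{"type":"array","items":{"type":"object","properties":{"offset":{"type":"array","items":{"type":"number"}},"twist":{"type":"number"},"gripper":{"type":"number"}}}}},"required":["moves"]}

```bash
mkdir -p pics; ls
python3 - <<'E'
from rig import arm
import cv2,numpy as np
o=arm.get_obs();print({k:np.round(v,3).tolist() for k,v in o.items()})
a=arm.read_camera("top");b=arm.read_camera("side")
cv2.imwrite("pics/top0.png",a[:,:,::-1]);cv2.imwrite("pics/side0.png",b[:,:,::-1])
for c in("top","side"):
  for l in("case_rim","case_ledge","case_catch","lid_lip","lid_edge","lid_handle","lid","case","figure","cone"):
    print(c,l,[(np.round(d["centre"],3).tolist(),round(d["confidence"],2)) for d in arm.spot_point(l,c)[:2]])
print(arm.get_obs()["t"])
print(arm.camera_params("wrist"))
E
```

```text
pics
{'t': 0.0, 'joints': [1.243, 0.322, -0.07, 1.452, 0.023, 1.371, -0.057], 'joint_velocities': [-0.0, 0.0, -0.001, -0.002, 0.001, -0.0, 0.0], 'effort': [0.0, -49.358, -0.382, -31.433, 0.013, 0.011, 0.0], 'ee_pos': [0.218, -0.612, 0.23], 'eef_rot': [0.985, 0.17, -0.0, -0.001], 'ft_force': [-0.083, 0.098, -0.33], 'moment': [0.05, -0.06, 0.007], 'grasp_force': 0.0, 'width': 1.0}
top case_rim [([0.557, 0.159, 0.04], 0.91)]
top case_ledge [([0.451, 0.176, 0.046], 0.98)]
top case_catch [([0.645, 0.145, 0.056], 0.93)]
top lid_lip [([0.479, -0.215, 0.001], 0.77)]
top lid_edge [([0.678, -0.182, 0.004], 0.87), ([0.556, 0.156, 0.042], 0.35)]
top lid_handle [([0.597, -0.193, 0.039], 0.69)]
top lid [([0.475, -0.216, 0.002], 0.69), ([0.578, -0.195, -0.002], 0.61)]
top case [([0.556, 0.16, -0.001], 0.74)]
top figure [([0.441, -0.001, -0.003], 0.52)]
top cone [([0.634, -0.006, -0.004], 0.55)]
side case_rim [([0.553, 0.154, 0.045], 0.61)]
side case_ledge [([0.447, 0.175, 0.044], 0.95)]
side case_catch [([0.647, 0.142, 0.052], 0.86)]
side lid_lip [([0.484, -0.214, -0.002], 0.77)]
side lid_edge [([0
[... 189 characters left out ...]
82)]
side figure [([0.445, 0.002, 0.002], 0.76)]
side cone [([0.634, -0.0, -0.003], 0.51)]
1.1
{'mtx': array([[329.03126259,   0.        , 255.03039308],
       [  0.        , 329.03126259, 185.13942376],
       [  0.        ,   0.        ,   1.        ]]), 'dist_coeffs': array([-0.05969844,  0.        ,  0.        ,  0.        ,  0.        ]), 'hand_eye': array([[ 7.97967369e-04, -9.49032913e-01, -3.15175973e-01,
         7.97719740e-02],
       [ 9.99998690e-01,  1.20113149e-03, -1.08493991e-03,
         2.53036999e-04],
       [ 1.40821146e-03, -3.15174694e-01,  9.49032628e-01,
        -1.43518619e-01],
       [ 0.00000000e+00,  0.00000000e+00,  0.00000000e+00,
         1.00000000e+00]])}
```

View pics/top0.png

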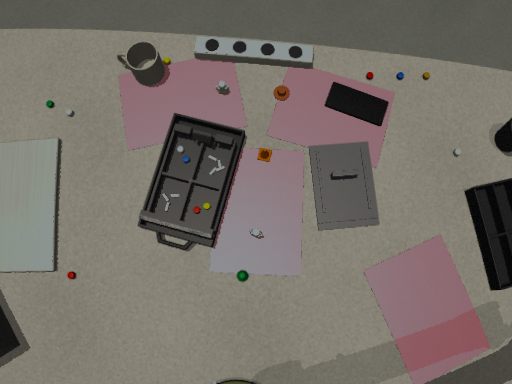

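View pics/side0.png

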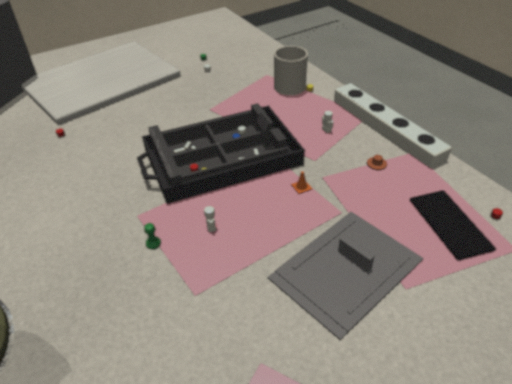

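The lid lies at right in the top picture (about 345,185, bar at 344,174) and the case is at upper left (195,180), loop end towards the robot. The figure (257,233) and the cone (265,154) stand between them. The network points agree with this. I'll move over the handle with the fingers closing along lid y.

Call:
play_rows([
  {"offset": [5.3,-2.8,0],"twist": 0.04,"gripper": 0},
  {"offset": [10.6,-5.7,0],"twist": 0.08,"gripper": 0},
  {"offset": [15.9,-8.5,0],"twist": 0.12,"gripper": 0},
  {"offset": [21.2,-11.4,0],"twist": 0.16,"gripper": 0},
  {"offset": [26.4,-14.2,0],"twist": 0.18,"gripper": 0},
])

```text
t: 1.72
ee_pos: [0.4202, -0.3886, 0.2316]
eef_rot: [0.997, 0.08, 0.0, 0.0]
ft_force: [0.4, -1.0, -0.1]
width: 0.999
grasp_force: 0.0
```

```bash
cat > h.py <<'E'
from rig import arm
import cv2,numpy as np
from scipy.spatial.transform import Rotation as R
def st():
    o=arm.get_obs();Rm=R.from_quat(o["eef_rot"]).as_matrix()
    print("t",round(o["t"],2),"pos",np.round(o["ee_pos"],4),"yaw",round(float(np.arctan2(Rm[1,0],Rm[0,0])),3),"F",np.round(o["ft_force"],1),"M",np.round(o["moment"],2),"w",round(float(o["width"]),3),"g",round(float(o["grasp_force"]),1))
    return np.array(o["ee_pos"]),Rm
def to(x,y,z,yaw):
    p,Rm=st();c=np.arctan2(Rm[1,0],Rm[0,0])
    print("offset cm",np.round(Rm.T@(np.array([x,y,z])-p)*100,2),"twist",round(float(c-yaw),3))
def pts(cams,labels):
    for c in cams:
        arm.read_camera(c)
        for l in labels: print(c,l,[(np.round(d["centre"],4).tolist(),round(d["confidence"],2)) for d in arm.spot_point(l,c)[:2]])
def pic(c,n,s=None):
    p,Rm=st();a=arm.read_camera(c);cv2.imwrite("pics/"+n,a[:,:,::-1] if s is None else cv2.resize(a[s[0]:s[1],s[2]:s[3],::-1],None,fx=s[4],fy=s[4]))
    return a,p,Rm
E
python3 -c "
from h import *
to(.597,-.194,.20,.166)"
```

```text
t 1.73 pos [ 0.4202 -0.3886  0.2316] yaw 0.161 F [ 0.4 -1.  -0.1] M [-0.05 -0.05 -0.01] w 0.999 g 0.0
offset cm [ 20.57 -16.37   3.16] twist -0.005
```

Call:
play_rows([
  {"offset": [4.6,-3.6,0],"twist": 0,"gripper": 0},
  {"offset": [9.2,-7.2,0],"twist": 0,"gripper": 0},
  {"offset": [13.8,-10.8,0.5],"twist": 0,"gripper": 0},
  {"offset": [17.9,-14.2,1],"twist": 0,"gripper": 0},
  {"offset": [20.6,-16.4,1.5],"twist": 0,"gripper": 0},
])

```text
t: 2.35
ee_pos: [0.5975, -0.1919, 0.2163]
eef_rot: [0.997, 0.082, 0.0, -0.0]
ft_force: [-0.5, -0.3, 0.2]
width: 1.002
grasp_force: 0.0
```

```bash
python3 -c "
from h import *
pic('wrist','w1.png')
pts(['wrist'],['lid_handle','lid_edge','lid_lip'])"
```

```text
t 2.35 pos [ 0.5975 -0.1919  0.2163] yaw 0.165 F [-0.5 -0.3  0.2] M [-0.03  0.01 -0.02] w 1.002 g 0.0
wrist lid_handle [([0.5994, -0.1916, 0.0415], 0.56), ([0.5799, -0.1975, 0.0021], 0.43)]
wrist lid_edge [([0.6796, -0.1737, -0.0013], 0.82), ([0.6018, -0.1928, 0.0391], 0.72)]
wrist lid_lip [([0.4806, -0.2197, -0.0014], 0.79)]
```

View pics/w1.png

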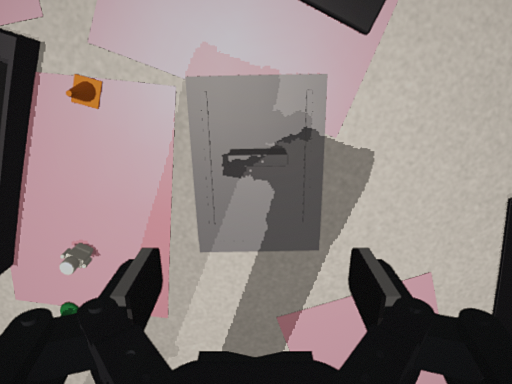

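The wrist view shows the lid square to the tool, its corners at (186,77), (327,74), (320,250) and (200,251). The bar's top runs from about (229,150) to (287,150). I'll compute the lid pose from these corners.

```bash
cat >> h.py <<'E'
def back(px,z,p,Rm,cam='wrist'):
    k=arm.camera_params(cam);n=cv2.undistortPoints(np.float64(px).reshape(-1,1,2),k["mtx"],k["dist_coeffs"])[:,0]
    if cam=='wrist':
        T=np.eye(4);T[:3,:3]=Rm;T[:3,3]=p;T=T@k["hand_eye"]
    else: T=np.linalg.inv(k["world_to_cam"])
    d=np.c_[n,np.ones(len(n))]@T[:3,:3].T
    return T[:3,3]+d*((z-T[2,3])/d[:,2])[:,None]
E
python3 -c "
from h import *
p,Rm=st()
c=back([(186,77),(327,74),(320,250),(200,251)],[.006,.006,.004,.004],p,Rm);print(c)
e=(c[0]+c[1])/2;l=(c[2]+c[3])/2;v=e-l;print(e,l,np.linalg.norm(v),np.arctan2(v[1],v[0]));u=v/np.linalg.norm(v);print('handle',l+u*.1225, 'perp',np.arctan2(*(c[0]-c[1])[[1,0]])-np.pi/2)
print(back([(229,150),(287,150)],.038,p,Rm))
to(*((l+u*.1225)[:2]),.010,np.arctan2(v[1],v[0]))"
```

```text
t 2.6 pos [ 0.5954 -0.1962  0.2162] yaw 0.161 F [-0.2 -0.2 -0.1] M [-0.04  0.01 -0.01] w 0.998 g 0.0
[[ 0.66240323 -0.11340044  0.006     ]
 [ 0.68871195 -0.2560689   0.006     ]
 [ 0.48747876 -0.29466028  0.004     ]
 [ 0.46242469 -0.14968059  0.004     ]]
[ 0.67555759 -0.18473467  0.006     ] [ 0.47495173 -0.22217043  0.004     ] 0.20407877964852006 0.18449143797350578
handle [ 0.59536708 -0.1996993   0.00520052] perp 0.1823560342885744
[[ 0.6007629  -0.16924048  0.038     ]
 [ 0.61008226 -0.22626837  0.038     ]]
t 2.6 pos [ 0.5954 -0.1962  0.2162] yaw 0.161 F [-0.2 -0.2 -0.1] M [-0.04  0.01 -0.01] w 0.998 g 0.0
offset cm [-0.04  0.33 20.63] twist -0.024
```

Call:
play_rows([
  {"offset": [0.2,0,5],"twist": -0.02,"gripper": 0},
  {"offset": [0.2,0,10],"twist": -0.02,"gripper": 0},
  {"offset": [0.2,0,15],"twist": -0.02,"gripper": 0},
  {"offset": [0.2,0,18.5],"twist": -0.02,"gripper": 0},
  {"offset": [0.2,0,20.5],"twist": -0.02,"gripper": 0},
])

```text
t: 3.22
ee_pos: [0.5959, -0.1968, 0.0095]
eef_rot: [0.996, 0.089, -0.001, 0.0]
ft_force: [0.2, 0.7, 1.4]
width: 1.001
grasp_force: 0.0
```

Call:
play_rows([
  {"offset": [0,0,0],"twist": 0,"gripper": 0.4},
  {"offset": [0,0,0],"twist": 0,"gripper": 0.6},
  {"offset": [0,0,0],"twist": 0,"gripper": 0.8},
  {"offset": [0,0,0],"twist": 0,"gripper": 1},
  {"offset": [0,0,0],"twist": 0,"gripper": 1},
])

```text
t: 3.85
ee_pos: [0.599, -0.1954, 0.0129]
eef_rot: [0.996, 0.091, 0.001, 0.001]
ft_force: [-0.1, -0.9, 6.4]
width: 0.687
grasp_force: 66.6
```

```bash
python3 -c "
from h import *
st()"
```

```text
t 3.85 pos [ 0.599  -0.1954  0.0129] yaw 0.181 F [-0.1 -0.9  6.4] M [0.21 0.15 0.01] w 0.687 g 66.6
```

Gripped. I'll lift and check the tilt.

Call:
play_rows([
  {"offset": [0,0,-1],"twist": 0,"gripper": 1},
  {"offset": [0,0,-3],"twist": 0,"gripper": 1},
  {"offset": [0,0,-6],"twist": 0,"gripper": 1},
  {"offset": [0,0,-9],"twist": 0,"gripper": 1},
  {"offset": [0,0,-11],"twist": 0,"gripper": 1},
])

```text
t: 4.47
ee_pos: [0.5985, -0.1948, 0.1238]
eef_rot: [0.996, 0.091, 0.001, 0.001]
ft_force: [0.0, 0.4, -2.6]
width: 0.685
grasp_force: 65.8
```

```bash
python3 -c "
from h import *
pic('side','s2.png')
pts(['side','top','wrist'],['lid_handle','lid_edge','lid_lip'])
st()"
```

```text
t 4.47 pos [ 0.5985 -0.1948  0.1238] yaw 0.182 F [ 0.   0.4 -2.6] M [-0.03 -0.09 -0.  ] w 0.685 g 65.8
side lid_handle [([0.5989, -0.1942, 0.1532], 0.65)]
side lid_edge []
side lid_lip [([0.483, -0.2154, 0.1096], 0.56)]
top lid_handle [([0.5961, -0.1932, 0.1473], 0.76)]
top lid_edge [([0.6792, -0.1796, 0.111], 0.58), ([0.6434, 0.1438, 0.0556], 0.28)]
top lid_lip [([0.4768, -0.2159, 0.1102], 0.72)]
wrist lid_handle [([0.5978, -0.1947, 0.1455], 0.9)]
wrist lid_edge [([0.684, -0.1757, 0.1065], 0.74)]
wrist lid_lip []
t 5.12 pos [ 0.5977 -0.1947  0.1208] yaw 0.182 F [-0.5  0.2 -2.1] M [ 0.04 -0.04  0.02] w 0.688 g 65.8
```

View pics/s2.png

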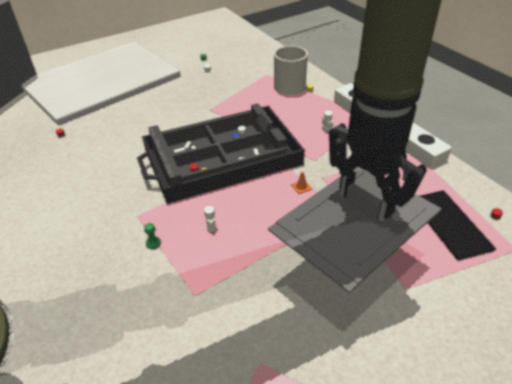

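The lid came up level: the grip holds it against pivoting, and the tool itself cannot tilt. To tilt it I can rest the catch-edge side on something low and press. The white strip beyond (top picture, about 254,52) might serve, so I'll measure it.

```bash
python3 -c "
import cv2,numpy as np
a=cv2.imread('pics/top0.png')[30:80,185:325];b=cv2.imread('pics/side0.png')[80:166,328:452]
a=cv2.resize(a,None,fx=5,fy=5);b=cv2.resize(b,None,fx=4,fy=4)
o=np.zeros((600,700,3),np.uint8);o[:250,:700]=a;o[254:254+344,:496]=b
cv2.imwrite('pics/strip.png',o)"
```

```text
(no output)
```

View pics/strip.png

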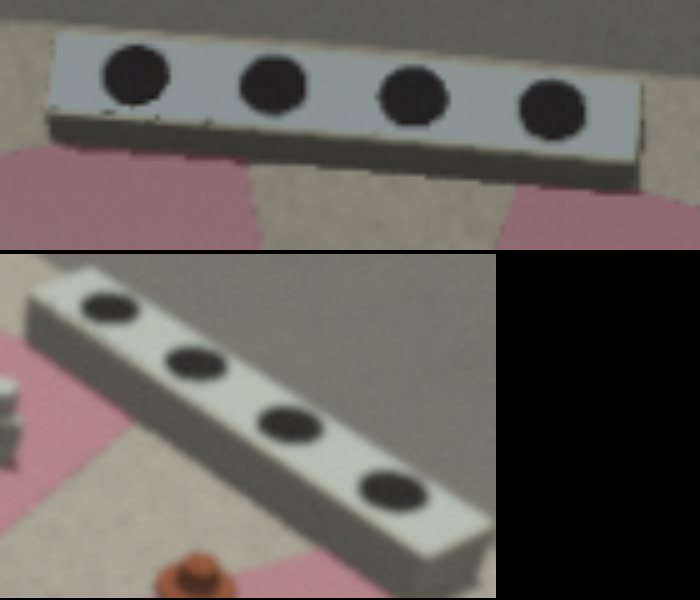

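The strip stands right at the table's far edge (top crop: front corners about (195,52) and (312,62)), so I won't touch it. The case's free +y rim is fixed and 44 mm high. With the lid turned 90°, its catch-side underside can rest on that rim, and pressing lightly there will tilt it.

Call:
play_rows([
  {"offset": [0.8,-5,-2],"twist": 0,"gripper": 1},
  {"offset": [1.5,-10,-3],"twist": 0,"gripper": 1},
  {"offset": [2.2,-15,-3],"twist": 0.15,"gripper": 1},
  {"offset": [3,-20.5,-3],"twist": 0.3,"gripper": 1},
  {"offset": [3.7,-26,-3],"twist": 0.45,"gripper": 1},
])

```text
t: 5.75
ee_pos: [0.5871, 0.0692, 0.1515]
eef_rot: [0.991, -0.136, 0.0, 0.0]
ft_force: [0.4, -0.4, -3.2]
width: 0.687
grasp_force: 65.8
```

```bash
python3 -c "
from h import *
print(np.round(arm.get_obs()['joints'],2))
to(.577,.300,.15,-1.73)"
```

```text
[ 0.24  0.28 -0.47  1.69  0.14  1.2  -2.11]
t 5.75 pos [0.5871 0.0692 0.1515] yaw -0.273 F [ 0.4 -0.4 -3.2] M [-0.04 -0.1   0.  ] w 0.687 g 65.8
offset cm [ -7.21 -21.95   0.14] twist 1.457
```

Joint 7 would pass its range for that 90° turn. The loop end works without a turn: I can rest the catch side of the lid on top of the fixed ledge (z 57.5) with the handle outboard, just within reach, and press down a little there.

Call:
play_rows([
  {"offset": [-3.5,-1,0],"twist": -0.03,"gripper": 1},
  {"offset": [-8,-2.2,0],"twist": -0.06,"gripper": 1},
  {"offset": [-12.5,-3.5,0],"twist": -0.11,"gripper": 1},
  {"offset": [-17,-4.8,0],"twist": -0.11,"gripper": 1},
  {"offset": [-21,-5.9,0],"twist": -0.11,"gripper": 1},
])

```text
t: 6.38
ee_pos: [0.3988, 0.1812, 0.1514]
eef_rot: [0.997, -0.079, 0.0, 0.0]
ft_force: [-0.1, 1.2, -3.1]
width: 0.686
grasp_force: 66.1
```

```bash
python3 -c "
from h import *
print(np.round(arm.get_obs()['joints'],2))
pic('wrist','w3.png')
pts(['wrist','side'],['case_catch','case_ledge','lid_handle','lid_edge'])
to(.396,.184,.11,-.16)"
```

```text
[ 0.16 -0.06 -0.62  2.03 -0.04  1.16 -2.17]
t 6.38 pos [0.3988 0.1812 0.1514] yaw -0.157 F [-0.1  1.2 -3.1] M [ 0.06 -0.03 -0.04] w 0.686 g 66.1
wrist case_catch []
wrist case_ledge []
wrist lid_handle [([0.393, 0.1847, 0.1777], 0.94)]
wrist lid_edge [([0.4755, 0.174, 0.1376], 0.88)]
side case_catch [([0.6449, 0.1433, 0.051], 0.89)]
side case_ledge [([0.4521, 0.1738, 0.0439], 0.95)]
side lid_handle [([0.4016, 0.1807, 0.1827], 0.64)]
side lid_edge [([0.4849, 0.164, 0.1393], 0.85), ([0.4511, 0.1736, 0.0443], 0.59)]
t 6.92 pos [0.4008 0.1798 0.1512] yaw -0.159 F [ 0.7 -0.2 -3.4] M [ 0.   -0.01 -0.04] w 0.684 g 66.1
offset cm [-0.54 -0.34  4.12] twist 0.001
```

View pics/w3.png

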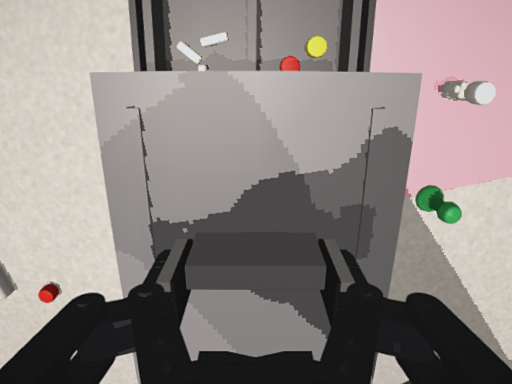

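The lid is still level over the loop end, and the figure (480,92) and the green pawn (440,200) are clear of it. I'll lower it onto the ledge.

Call:
play_rows([
  {"offset": [0,0,3],"twist": 0,"gripper": 1},
  {"offset": [0,0,5],"twist": 0,"gripper": 1},
  {"offset": [0,0,6.5],"twist": 0,"gripper": 1},
  {"offset": [0,0,7],"twist": 0,"gripper": 1},
  {"offset": [0,0,7],"twist": 0,"gripper": 1},
])

```text
t: 7.55
ee_pos: [0.4005, 0.1802, 0.0814]
eef_rot: [0.997, -0.079, -0.0, -0.0]
ft_force: [-0.6, 1.1, -3.2]
width: 0.684
grasp_force: 66.1
```

Call:
play_rows([
  {"offset": [0,0,0.3],"twist": 0,"gripper": 1},
  {"offset": [0,0,0.6],"twist": 0,"gripper": 1},
  {"offset": [0,0,0.8],"twist": 0,"gripper": 1},
  {"offset": [0,0,1],"twist": 0,"gripper": 1},
  {"offset": [0,0,1],"twist": 0,"gripper": 1},
])

```text
t: 8.18
ee_pos: [0.4002, 0.1801, 0.0711]
eef_rot: [0.997, -0.079, -0.0, 0.0]
ft_force: [-0.5, 0.3, -3.1]
width: 0.685
grasp_force: 66.1
```

Call:
play_rows([
  {"offset": [0,0,0.1],"twist": 0,"gripper": 1},
  {"offset": [0,0,0.2],"twist": 0,"gripper": 1},
  {"offset": [0,0,0.3],"twist": 0,"gripper": 1},
  {"offset": [0,0,0.4],"twist": 0,"gripper": 1},
  {"offset": [0,0,0.4],"twist": 0,"gripper": 1},
])

```text
t: 8.8
ee_pos: [0.3999, 0.1803, 0.0694]
eef_rot: [0.997, -0.079, -0.001, 0.001]
ft_force: [-11.4, -3.8, 20.2]
width: 0.685
grasp_force: 68.7
```

```bash
python3 -c "
from h import *
a,p,Rm=pic('wrist','w4.png')
b=cv2.imread('pics/w3.png')[:,:,::-1]
for n,i in(('w3',b),('w4',a)):
  for c in (150,190,370,400): print(n,c,i[56:92:1,c].mean(1).astype(int).tolist())
st()"
```

```text
t 8.8 pos [0.3999 0.1803 0.0694] yaw -0.158 F [-11.4  -3.8  20.2] M [-0.52  1.72 -0.04] w 0.685 g 68.7
w3 150 [145, 145, 145, 145, 145, 146, 139, 130, 131, 131, 131, 131, 131, 129, 131, 165, 181, 182, 182, 181, 181, 181, 182, 181, 181, 182, 181, 181, 181, 181, 181, 181, 181, 181, 181, 181]
w3 190 [229, 227, 212, 169, 138, 137, 139, 140, 140, 140, 141, 140, 140, 139, 146, 166, 170, 170, 170, 169, 169, 169, 169, 169, 169, 169, 169, 169, 168, 169, 168, 168, 167, 168, 167, 167]
w3 370 [111, 110, 115, 133, 146, 146, 150, 160, 163, 167, 166, 172, 187, 194, 194, 196, 178, 163, 162, 163, 163, 162, 162, 163, 162, 162, 162, 162, 161, 162, 161, 161, 161, 161, 162, 161]
w3 400 [200, 200, 200, 200, 200, 200, 200, 200, 200, 200, 200, 200, 200, 201, 201, 202, 189, 156, 154, 156, 156, 156, 156, 156, 155, 156, 156, 156, 156, 156, 156, 156, 155, 155, 155, 155]
w4 150 [143, 144, 144, 144, 145, 145, 145, 145, 137, 131, 129, 130, 127, 119, 172, 183, 180, 180, 180, 181, 181, 180, 180, 181, 180, 180, 180, 180, 180, 180, 180, 180, 179, 180, 180, 180]
w4 190 [154, 154, 146, 144, 145, 144, 140, 139, 140, 140, 140, 138, 138, 147, 169, 169, 168, 168, 168, 168, 168, 167, 167, 168, 168, 167, 167, 166, 167, 166, 166, 166, 167, 165, 165, 165]
w4 370 [90, 91, 88, 87, 86, 82, 75, 75, 72, 60, 54, 53, 48, 44, 96, 150, 164, 163, 161, 161, 162, 162, 161, 161, 161, 161, 160, 161, 161, 161, 161, 160, 161, 160, 160, 160]
w4 400 [109, 109, 109, 110, 109, 110, 109, 110, 108, 109, 109, 110, 110, 90, 93, 132, 158, 157, 155, 156, 155, 155, 156, 156, 155, 156, 155, 155, 155, 155, 155, 155, 154, 154, 154, 154]
t 8.85 pos [0.3999 0.1803 0.0694] yaw -0.158 F [-11.1  -3.8  20.5] M [-0.52  1.71 -0.09] w 0.682 g 68.7
```

The lid pressed on the ledge with 23 N but barely pivoted (its edge rose about 1.5 px, so about 0.5°). The grip is too firm to pivot, so I'll see whether closing less lowers the grip force.

Call:
play_rows([
  {"offset": [0,0,0],"twist": 0,"gripper": 0.6},
  {"offset": [0,0,0],"twist": 0,"gripper": 0.5},
  {"offset": [0,0,0],"twist": 0,"gripper": 0.42},
  {"offset": [0,0,0],"twist": 0,"gripper": 0.38},
  {"offset": [0,0,0],"twist": 0,"gripper": 0.36},
])

```text
t: 9.48
ee_pos: [0.3999, 0.1803, 0.0694]
eef_rot: [0.997, -0.079, -0.001, 0.001]
ft_force: [-11.0, -3.2, 19.6]
width: 0.685
grasp_force: 68.7
```

Call:
play_rows([
  {"offset": [0,0,0],"twist": 0,"gripper": 0.35},
  {"offset": [0,0,0],"twist": 0,"gripper": 0.345},
  {"offset": [0,0,0],"twist": 0,"gripper": 0.34},
  {"offset": [0,0,0],"twist": 0,"gripper": 0.335},
  {"offset": [0,0,0],"twist": 0,"gripper": 0.33},
])

```text
t: 10.1
ee_pos: [0.3999, 0.1803, 0.0694]
eef_rot: [0.997, -0.079, -0.001, 0.001]
ft_force: [-10.7, -4.0, 19.6]
width: 0.68
grasp_force: 68.7
```

Call:
play_rows([
  {"offset": [0,0,0],"twist": 0,"gripper": 0.327},
  {"offset": [0,0,0],"twist": 0,"gripper": 0.324},
  {"offset": [0,0,0],"twist": 0,"gripper": 0.322},
  {"offset": [0,0,0],"twist": 0,"gripper": 0.32},
  {"offset": [0,0,0],"twist": 0,"gripper": 0.318},
])

```text
t: 10.72
ee_pos: [0.3999, 0.1803, 0.0694]
eef_rot: [0.997, -0.079, -0.001, 0.001]
ft_force: [-11.5, -3.3, 19.9]
width: 0.686
grasp_force: 68.7
```

Call:
play_rows([
  {"offset": [0,0,0],"twist": 0,"gripper": 0.316},
  {"offset": [0,0,0],"twist": 0,"gripper": 0.315},
  {"offset": [0,0,0],"twist": 0,"gripper": 0.314},
  {"offset": [0,0,0],"twist": 0,"gripper": 0.313},
  {"offset": [0,0,0],"twist": 0,"gripper": 0.312},
])

```text
t: 11.35
ee_pos: [0.3999, 0.1803, 0.0693]
eef_rot: [0.997, -0.079, -0.001, 0.001]
ft_force: [-10.3, -3.6, 18.8]
width: 0.691
grasp_force: 50.9
```

Closing less does lower the grip force: it is now 51 N. I'll keep going gently.

Call:
play_rows([
  {"offset": [0,0,0],"twist": 0,"gripper": 0.311},
  {"offset": [0,0,0],"twist": 0,"gripper": 0.311},
  {"offset": [0,0,0],"twist": 0,"gripper": 0.31},
  {"offset": [0,0,0],"twist": 0,"gripper": 0.31},
  {"offset": [0,0,0],"twist": 0,"gripper": 0.31},
])

```text
t: 11.98
ee_pos: [0.3999, 0.1803, 0.0691]
eef_rot: [0.997, -0.079, -0.001, 0.001]
ft_force: [-10.1, -3.1, 17.2]
width: 0.692
grasp_force: 44.1
```

Call:
play_rows([
  {"offset": [0,0,0],"twist": 0,"gripper": 0.309},
  {"offset": [0,0,0],"twist": 0,"gripper": 0.308},
  {"offset": [0,0,0],"twist": 0,"gripper": 0.307},
  {"offset": [0,0,0],"twist": 0,"gripper": 0.306},
  {"offset": [0,0,0],"twist": 0,"gripper": 0.306},
])

```text
t: 12.6
ee_pos: [0.3995, 0.1803, 0.0685]
eef_rot: [0.997, -0.079, -0.001, 0.001]
ft_force: [-8.3, -1.6, 12.4]
width: 0.694
grasp_force: 30.3
```

It now slips in a controlled way (15 N contact at 30 N grip). Pressing down in steps to tilt.

Call:
play_rows([
  {"offset": [0,0,0],"twist": 0,"gripper": 0.304},
  {"offset": [0,0,0.1],"twist": 0,"gripper": 0.304},
  {"offset": [0,0,0.2],"twist": 0,"gripper": 0.304},
  {"offset": [0,0,0.3],"twist": 0,"gripper": 0.304},
  {"offset": [0,0,0.4],"twist": 0,"gripper": 0.304},
])

```text
t: 13.22
ee_pos: [0.3977, 0.1806, 0.0637]
eef_rot: [0.997, -0.079, -0.003, 0.001]
ft_force: [-10.8, 0.3, 10.2]
width: 0.698
grasp_force: 24.1
```

```bash
python3 -c "
from h import *
pic('side','s5.png',(100,300,100,350,3))
pts(['side'],['lid_handle','lid_edge','lid_lip'])
st()"
```

```text
t 13.22 pos [0.3977 0.1806 0.0637] yaw -0.157 F [-10.8   0.3  10.2] M [-0.04  2.11 -0.03] w 0.698 g 24.1
side lid_handle [([0.3943, 0.1826, 0.0951], 0.88)]
side lid_edge [([0.4829, 0.1658, 0.0696], 0.98)]
side lid_lip [([0.2867, 0.1982, 0.031], 0.6)]
t 13.47 pos [0.3977 0.1806 0.0636] yaw -0.157 F [-9.2  0.5  9.4] M [-0.01  1.87  0.  ] w 0.699 g 24.0
```

View pics/s5.png

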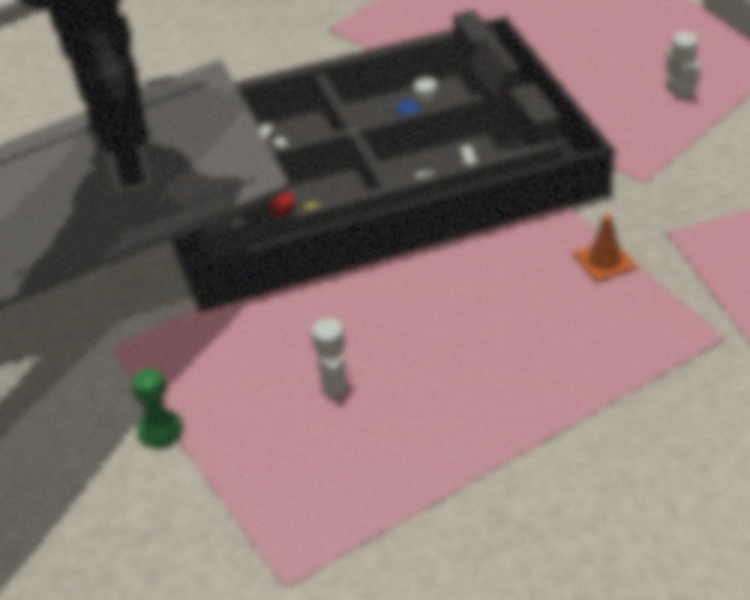

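The lid is now tilted on the ledge, catch edge up (from the network points: edge z 70, lip z 31, roughly 9–11°). A little more, then I'll firm the grip and lift.

Call:
play_rows([
  {"offset": [-0.1,0,0.1],"twist": 0,"gripper": 0.304},
  {"offset": [-0.2,0,0.2],"twist": 0,"gripper": 0.304},
  {"offset": [-0.2,0,0.2],"twist": 0,"gripper": 0.304},
  {"offset": [-0.2,0,0.2],"twist": 0,"gripper": 0.35},
  {"offset": [-0.2,0,0.2],"twist": 0,"gripper": 1},
])

```text
t: 14.1
ee_pos: [0.397, 0.1808, 0.0619]
eef_rot: [0.997, -0.079, -0.001, 0.001]
ft_force: [-7.4, -0.2, 9.0]
width: 0.69
grasp_force: 62.5
```

Call:
play_rows([
  {"offset": [0,0,0],"twist": 0,"gripper": 1},
  {"offset": [0,0,-1],"twist": 0,"gripper": 1},
  {"offset": [0,0,-3],"twist": 0,"gripper": 1},
  {"offset": [0,0,-5],"twist": 0,"gripper": 1},
  {"offset": [0,0,-7],"twist": 0,"gripper": 1},
])

```text
t: 14.72
ee_pos: [0.3988, 0.1804, 0.1323]
eef_rot: [0.997, -0.079, 0.001, -0.0]
ft_force: [1.2, -0.4, -2.2]
width: 0.688
grasp_force: 65.3
```

```bash
python3 -c "
from h import *
st()
pts(['side','top','side','top'],['lid_handle','lid_edge','lid_lip'])
pic('wrist','w6.png')"
```

```text
t 14.72 pos [0.3988 0.1804 0.1323] yaw -0.158 F [ 1.2 -0.4 -2.2] M [-0.01 -0.08 -0.01] w 0.688 g 65.3
side lid_handle [([0.3945, 0.1822, 0.1635], 0.68)]
side lid_edge [([0.4822, 0.1682, 0.1397], 0.58)]
side lid_lip [([0.2851, 0.1998, 0.0948], 0.92)]
top lid_handle [([0.3966, 0.1796, 0.1603], 0.81), ([0.5555, 0.1622, 0.0004], 0.24)]
top lid_edge [([0.4844, 0.1663, 0.1403], 0.58)]
top lid_lip [([0.2834, 0.1996, 0.0981], 0.72)]
side lid_handle [([0.3963, 0.1797, 0.1595], 0.89)]
side lid_edge [([0.4845, 0.1626, 0.1361], 0.55)]
side lid_lip [([0.2856, 0.1996, 0.0932], 0.73)]
top lid_handle [([0.5547, 0.1622, 0.0009], 0.66), ([0.3938, 0.1807, 0.1571], 0.6)]
top lid_edge [([0.484, 0.1653, 0.1402], 0.72)]
top lid_lip [([0.2802, 0.1986, 0.1004], 0.87)]
t 15.53 pos [0.3983 0.1805 0.1312] yaw -0.158 F [-0.3 -1.2 -2.6] M [-0.01 -0.    0.  ] w 0.685 g 65.5
```

View pics/w6.png

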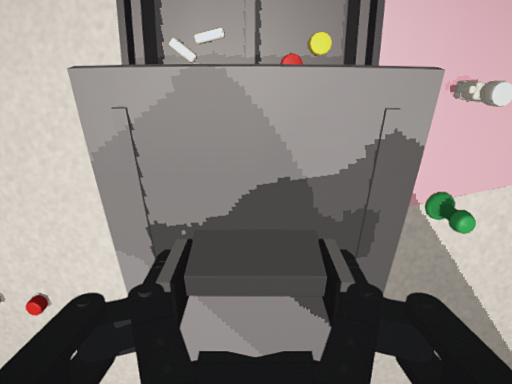

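Firmly held and lifted. The catch-edge corners at (69,69) and (442,69) are wider apart than when level (330 to 373 px), which gives a tilt of about 11.5°, within 8–16. Next I'll estimate the insert's offset from the first top picture, warped into case coordinates.

```bash
python3 -c "
from h import *
k=arm.camera_params('top');im=cv2.imread('pics/top0.png')
c=np.array([.5563,.1585]);u=np.array([.987,-.16]);v=np.array([.16,.987]);s=2.5
def warp(z):
  X,Y=np.meshgrid((np.arange(750)-375)/s/1e3,(np.arange(250)-125)/(125/.1))
  W=np.stack([c[0]+X*u[0]+Y*v[0],c[1]+X*u[1]+Y*v[1],np.full_like(X,z)],-1).reshape(-1,3)
  T=k['world_to_cam'];q,_=cv2.projectPoints(W,cv2.Rodrigues(T[:3,:3])[0],T[:3,3],k['mtx'],k['dist_coeffs'])
  q=q.reshape(250,750,2).astype(np.float32);o=cv2.remap(im,q[...,0],q[...,1],cv2.INTER_CUBIC);o=cv2.convertScaleAbs(o,alpha=2)
  for x in range(-140,141,20): cv2.putText(o,str(x),(int(375+x*s)-10,245),0,.4,(0,255,255),1);cv2.line(o,(int(375+x*s),225),(int(375+x*s),232),(0,255,255),1)
  return o
cv2.imwrite('pics/warp.png',np.vstack([warp(.044),warp(.0575)]))"
```

```text
(no output)
```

View pics/warp.png

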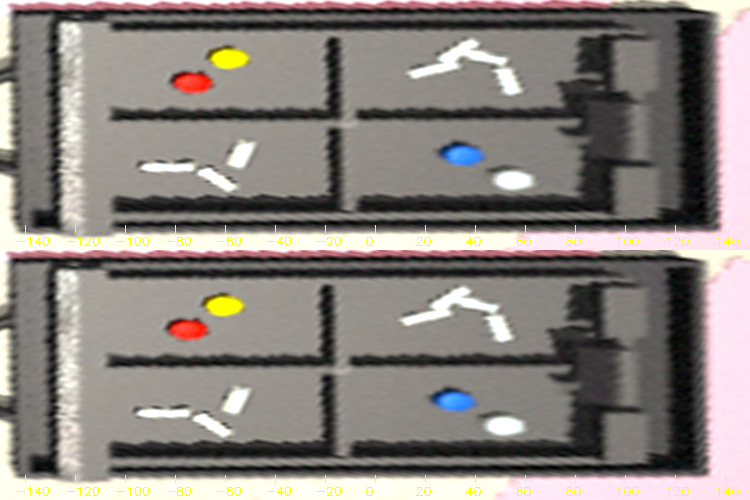

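The warp shows the insert shifted about -10 mm: the ledge's free edge is near x -107 (lower panel), the cross wall near -13, and the post faces near +91. So the stop should be near -119. I'm moving to put the lip in front of the ledge.

Call:
play_rows([
  {"offset": [4,0,0],"twist": 0,"gripper": 1},
  {"offset": [8.5,-0.1,0],"twist": 0,"gripper": 1},
  {"offset": [13,-0.2,0],"twist": 0,"gripper": 1},
  {"offset": [16.5,-0.3,0],"twist": 0,"gripper": 1},
  {"offset": [17.5,-0.3,0],"twist": 0,"gripper": 1},
])

```text
t: 16.2
ee_pos: [0.5736, 0.1547, 0.1306]
eef_rot: [0.997, -0.08, -0.0, -0.0]
ft_force: [0.2, -0.1, -2.5]
width: 0.689
grasp_force: 65.5
```

Call:
play_rows([
  {"offset": [0,0,1],"twist": 0,"gripper": 1},
  {"offset": [0,0,2],"twist": 0,"gripper": 1},
  {"offset": [0,0,3],"twist": 0,"gripper": 1},
  {"offset": [0,0,3.5],"twist": 0,"gripper": 1},
  {"offset": [0,0,3.5],"twist": 0,"gripper": 1},
])

```text
t: 16.82
ee_pos: [0.5712, 0.1558, 0.0958]
eef_rot: [0.997, -0.079, -0.0, 0.0]
ft_force: [-0.3, -0.2, -2.4]
width: 0.686
grasp_force: 65.6
```

```bash
python3 -c "
from h import *
p,Rm=st()
c=np.array([.5563,.1585]);u=np.array([.987,-.16]);v=np.array([.16,.987])
f=lambda q:np.round([(q[:2]-c)@u*1e3,(q[:2]-c)@v*1e3,q[2]*1e3],1)
print('tcp',f(p))
for i in range(2):
 for cam in('side','top'):
  arm.read_camera(cam)
  for l in('lid_lip','lid_edge','case_ledge'):
   for d in arm.spot_point(l,cam)[:1]: print(cam,l,f(np.array(d['centre'])),round(d['confidence'],2))
pic('side','s7.png',(100,220,120,320,4))"
```

```text
t 16.82 pos [0.5712 0.1558 0.0958] yaw -0.158 F [-0.3 -0.2 -2.4] M [-0.01 -0.03  0.03] w 0.686 g 65.6
tcp [15.1 -0.2 95.8]
side lid_lip [-98.6  -0.7  57.6] 0.76
side lid_edge [104.   -2.1 101.7] 0.84
side case_ledge [-109.2    1.1   44.5] 0.69
top lid_edge [ 99.4   0.3 104.8] 0.77
side lid_lip [-100.1    2.3   63. ] 0.96
side lid_edge [102.2  -2.1 103.8] 0.96
side case_ledge [-108.9   -1.2   44.1] 0.86
top lid_edge [100.2  -0.6 104.1] 0.81
t 17.62 pos [0.5717 0.1559 0.0963] yaw -0.158 F [ 0.3 -0.1 -2.7] M [-0.05 -0.03 -0.  ] w 0.691 g 65.6
```

View pics/s7.png

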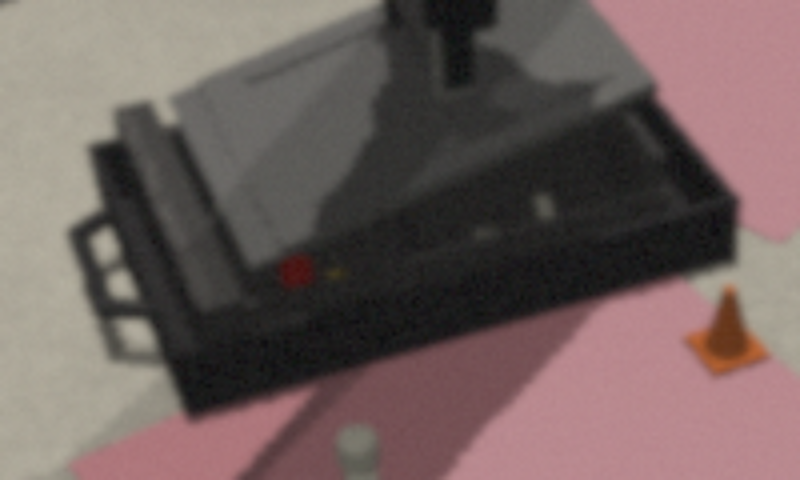

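The lip hangs just in front of the ledge (ledge inner edge near (230,290), lip corner near (250,265)) and is parallel to it. I'll lower it until the lip touches the rim.

Call:
play_rows([
  {"offset": [0,0,0.4],"twist": 0,"gripper": 1},
  {"offset": [0,0,0.8],"twist": 0,"gripper": 1},
  {"offset": [0,0,1.1],"twist": 0,"gripper": 1},
  {"offset": [0,0,1.2],"twist": 0,"gripper": 1},
  {"offset": [0,0,1.2],"twist": 0,"gripper": 1},
])

```text
t: 18.3
ee_pos: [0.5716, 0.1559, 0.0842]
eef_rot: [0.997, -0.079, -0.0, 0.0]
ft_force: [-0.3, 0.0, -2.9]
width: 0.685
grasp_force: 65.6
```

Call:
play_rows([
  {"offset": [0,0,0.1],"twist": 0,"gripper": 1},
  {"offset": [0,0,0.15],"twist": 0,"gripper": 1},
  {"offset": [0,0,0.2],"twist": 0,"gripper": 1},
  {"offset": [0,0,0.25],"twist": 0,"gripper": 1},
  {"offset": [0,0,0.25],"twist": 0,"gripper": 1},
])

```text
t: 18.92
ee_pos: [0.5716, 0.1558, 0.0817]
eef_rot: [0.997, -0.079, -0.0, 0.0]
ft_force: [-1.1, -0.4, -3.4]
width: 0.69
grasp_force: 65.6
```

Call:
play_rows([
  {"offset": [0,0,0.05],"twist": 0,"gripper": 1},
  {"offset": [0,0,0.1],"twist": 0,"gripper": 1},
  {"offset": [0,0,0.15],"twist": 0,"gripper": 1},
  {"offset": [0,0,0.2],"twist": 0,"gripper": 1},
  {"offset": [0,0,0.2],"twist": 0,"gripper": 1},
])

```text
t: 19.55
ee_pos: [0.5716, 0.1558, 0.0797]
eef_rot: [0.997, -0.079, -0.0, 0.0]
ft_force: [-0.5, 0.4, -2.6]
width: 0.686
grasp_force: 65.6
```

Call:
play_rows([
  {"offset": [0,0,0.05],"twist": 0,"gripper": 1},
  {"offset": [0,0,0.1],"twist": 0,"gripper": 1},
  {"offset": [0,0,0.15],"twist": 0,"gripper": 1},
  {"offset": [0,0,0.15],"twist": 0,"gripper": 1},
  {"offset": [0,0,0.15],"twist": 0,"gripper": 1},
])

```text
t: 20.18
ee_pos: [0.5719, 0.1559, 0.0785]
eef_rot: [0.997, -0.079, 0.0, 0.0]
ft_force: [1.2, -0.1, -2.3]
width: 0.688
grasp_force: 65.6
```

Call:
play_rows([
  {"offset": [0,0,0.05],"twist": 0,"gripper": 1},
  {"offset": [0,0,0.1],"twist": 0,"gripper": 1},
  {"offset": [0,0,0.15],"twist": 0,"gripper": 1},
  {"offset": [0,0,0.15],"twist": 0,"gripper": 1},
  {"offset": [0,0,0.15],"twist": 0,"gripper": 1},
])

```text
t: 20.8
ee_pos: [0.5722, 0.1559, 0.0771]
eef_rot: [0.997, -0.079, 0.001, -0.0]
ft_force: [2.3, 0.2, 1.3]
width: 0.688
grasp_force: 66.0
```

The lip touches the floor at TCP z of about 0.078. I'll raise it 2 mm and slide it under the ledge.

Call:
play_rows([
  {"offset": [0,0,-0.2],"twist": 0,"gripper": 1},
  {"offset": [-0.3,0,-0.2],"twist": 0,"gripper": 1},
  {"offset": [-0.6,0,-0.2],"twist": 0,"gripper": 1},
  {"offset": [-0.9,0,-0.2],"twist": 0,"gripper": 1},
  {"offset": [-0.9,0,-0.2],"twist": 0,"gripper": 1},
])

```text
t: 21.42
ee_pos: [0.5619, 0.1574, 0.0785]
eef_rot: [0.997, -0.079, -0.001, 0.0]
ft_force: [-0.8, -0.3, -2.8]
width: 0.685
grasp_force: 65.7
```

Call:
play_rows([
  {"offset": [-0.1,0,0],"twist": 0,"gripper": 1},
  {"offset": [-0.2,0,0],"twist": 0,"gripper": 1},
  {"offset": [-0.3,0,0],"twist": 0,"gripper": 1},
  {"offset": [-0.4,0,0],"twist": 0,"gripper": 1},
  {"offset": [-0.4,0,0],"twist": 0,"gripper": 1},
])

```text
t: 22.05
ee_pos: [0.5587, 0.1579, 0.0787]
eef_rot: [0.997, -0.079, -0.0, 0.0]
ft_force: [-0.8, 0.8, -2.3]
width: 0.686
grasp_force: 65.7
```

Call:
play_rows([
  {"offset": [-0.1,0,0],"twist": 0,"gripper": 1},
  {"offset": [-0.2,0,0],"twist": 0,"gripper": 1},
  {"offset": [-0.3,0,0],"twist": 0,"gripper": 1},
  {"offset": [-0.3,0,0],"twist": 0,"gripper": 1},
  {"offset": [-0.3,0,0],"twist": 0,"gripper": 1},
])

```text
t: 22.68
ee_pos: [0.5557, 0.1584, 0.0787]
eef_rot: [0.997, -0.079, -0.0, 0.0]
ft_force: [-0.4, 0.0, -2.8]
width: 0.688
grasp_force: 65.7
```

Call:
play_rows([
  {"offset": [-0.1,0,0],"twist": 0,"gripper": 1},
  {"offset": [-0.2,0,0],"twist": 0,"gripper": 1},
  {"offset": [-0.3,0,0],"twist": 0,"gripper": 1},
  {"offset": [-0.3,0,0],"twist": 0,"gripper": 1},
  {"offset": [-0.3,0,0],"twist": 0,"gripper": 1},
])

```text
t: 23.3
ee_pos: [0.5535, 0.1587, 0.0791]
eef_rot: [0.997, -0.079, 0.001, -0.0]
ft_force: [2.3, 0.4, -1.4]
width: 0.688
grasp_force: 65.7
```

Call:
play_rows([
  {"offset": [-0.1,0,0],"twist": 0,"gripper": 1},
  {"offset": [-0.2,0,0],"twist": 0,"gripper": 1},
  {"offset": [-0.2,0,0],"twist": 0,"gripper": 1},
  {"offset": [-0.2,0,0],"twist": 0,"gripper": 1},
  {"offset": [-0.2,0,0],"twist": 0,"gripper": 1},
])

```text
t: 23.92
ee_pos: [0.5531, 0.1586, 0.0797]
eef_rot: [0.997, -0.08, 0.002, -0.0]
ft_force: [5.6, -1.6, -0.6]
width: 0.685
grasp_force: 65.8
```

Contact at about 5 N, close to where the stop was expected. I'll back off 1.5 mm and lift slightly to prove the lip is under the ledge.

Call:
play_rows([
  {"offset": [0.2,0,0],"twist": 0,"gripper": 1},
  {"offset": [0.3,0,0],"twist": 0,"gripper": 1},
  {"offset": [0.3,0,-0.15],"twist": 0,"gripper": 1},
  {"offset": [0.3,0,-0.3],"twist": 0,"gripper": 1},
  {"offset": [0.3,0,-0.3],"twist": 0,"gripper": 1},
])

```text
t: 24.55
ee_pos: [0.5533, 0.1588, 0.0815]
eef_rot: [0.997, -0.079, -0.0, 0.0]
ft_force: [1.5, 0.5, -3.0]
width: 0.689
grasp_force: 65.5
```

```bash
python3 -c "
from h import *
pic('side','s8.png',(100,220,120,320,4));st()"
```

```text
t 24.55 pos [0.5533 0.1588 0.0815] yaw -0.158 F [ 1.5  0.5 -3. ] M [-0.09 -0.42 -0.05] w 0.689 g 65.5
t 24.6 pos [0.5534 0.1588 0.0815] yaw -0.158 F [ 2.1 -1.4 -4. ] M [-0.08 -0.41 -0.08] w 0.686 g 65.5
```

View pics/s8.png

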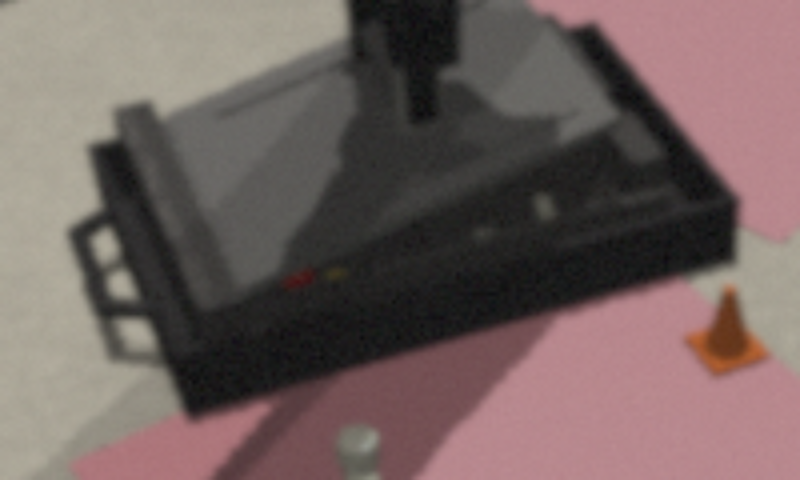

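The picture shows the lid's lip tucked under the ledge (ledge edge from (150,110) to (225,305)), with the catch edge (620,115) in front of the posts. I'll ease the grip so the lid can pivot in the pads, then swing it down along the arc.

Call:
play_rows([
  {"offset": [0,0,0.1],"twist": 0,"gripper": 0.33},
  {"offset": [0,0,0.2],"twist": 0,"gripper": 0.315},
  {"offset": [0,0,0.3],"twist": 0,"gripper": 0.31},
  {"offset": [0,0,0.3],"twist": 0,"gripper": 0.307},
  {"offset": [0,0,0.3],"twist": 0,"gripper": 0.305},
])

```text
t: 25.22
ee_pos: [0.5537, 0.1589, 0.0787]
eef_rot: [0.997, -0.079, -0.0, 0.0]
ft_force: [0.0, -0.1, -2.5]
width: 0.697
grasp_force: 26.7
```

Call:
play_rows([
  {"offset": [0.1,0,0.15],"twist": 0,"gripper": 0.304},
  {"offset": [0.15,0,0.3],"twist": 0,"gripper": 0.304},
  {"offset": [0.2,0,0.45],"twist": 0,"gripper": 0.304},
  {"offset": [0.25,0,0.6],"twist": 0,"gripper": 0.304},
  {"offset": [0.3,0,0.7],"twist": 0,"gripper": 0.304},
])

```text
t: 25.85
ee_pos: [0.5568, 0.1583, 0.0717]
eef_rot: [0.997, -0.079, -0.0, -0.0]
ft_force: [-1.3, 0.7, -1.1]
width: 0.697
grasp_force: 23.3
```

Call:
play_rows([
  {"offset": [0.05,0,0.15],"twist": 0,"gripper": 0.304},
  {"offset": [0.1,0,0.3],"twist": 0,"gripper": 0.304},
  {"offset": [0.15,0,0.45],"twist": 0,"gripper": 0.304},
  {"offset": [0.2,0,0.6],"twist": 0,"gripper": 0.304},
  {"offset": [0.25,0,0.7],"twist": 0,"gripper": 0.304},
])

```text
t: 26.48
ee_pos: [0.5594, 0.1579, 0.0649]
eef_rot: [0.997, -0.079, -0.0, 0.0]
ft_force: [-2.2, 0.6, 2.5]
width: 0.698
grasp_force: 23.6
```

Call:
play_rows([
  {"offset": [0.05,0,0.1],"twist": 0,"gripper": 0.304},
  {"offset": [0.05,0,0.2],"twist": 0,"gripper": 0.304},
  {"offset": [0.1,0,0.3],"twist": 0,"gripper": 0.304},
  {"offset": [0.1,0,0.35],"twist": 0,"gripper": 0.304},
  {"offset": [0.1,0,0.35],"twist": 0,"gripper": 0.304},
])

```text
t: 27.1
ee_pos: [0.5606, 0.1578, 0.0615]
eef_rot: [0.997, -0.079, 0.0, -0.0]
ft_force: [-0.6, 0.4, 3.4]
width: 0.697
grasp_force: 23.8
```

```bash
python3 -c "
from h import *
c=np.array([.5563,.1585]);u=np.array([.987,-.16]);v=np.array([.16,.987])
f=lambda q:np.round([(q[:2]-c)@u*1e3,(q[:2]-c)@v*1e3,q[2]*1e3],1)
p,_=st();print(f(p))
for cam in('side','top'):
  arm.read_camera(cam)
  for l in('lid_edge','lid_handle','lid_lip'):
   for d in arm.spot_point(l,cam)[:1]: print(cam,l,f(np.array(d['centre'])),round(d['confidence'],2))
"
```

```text
t 27.1 pos [0.5606 0.1578 0.0615] yaw -0.158 F [-0.6  0.4  3.4] M [0.05 0.57 0.  ] w 0.697 g 23.8
[ 4.3 -0.  61.5]
side lid_edge [86.7 -0.  56.6] 0.92
side lid_handle [ 1.2 -0.6 93.2] 0.56
side lid_lip [-115.6   -0.5   39.9] 0.71
top lid_edge [83.7 -2.4 57.6] 0.79
```

Call:
play_rows([
  {"offset": [0.05,0,0.1],"twist": 0,"gripper": 0.304},
  {"offset": [0.05,0,0.2],"twist": 0,"gripper": 0.304},
  {"offset": [0.1,0,0.25],"twist": 0,"gripper": 0.304},
  {"offset": [0.1,0,0.3],"twist": 0,"gripper": 0.304},
  {"offset": [0.1,0,0.3],"twist": 0,"gripper": 0.304},
])

```text
t: 28.12
ee_pos: [0.5611, 0.1575, 0.0579]
eef_rot: [0.997, -0.079, -0.0, 0.0]
ft_force: [-0.5, 0.4, 1.2]
width: 0.698
grasp_force: 23.4
```

Call:
play_rows([
  {"offset": [0,0,0.05],"twist": 0,"gripper": 0.304},
  {"offset": [0,0,0.1],"twist": 0,"gripper": 0.304},
  {"offset": [0,0,0.15],"twist": 0,"gripper": 0.304},
  {"offset": [0,0,0.2],"twist": 0,"gripper": 0.304},
  {"offset": [0,0,0.2],"twist": 0,"gripper": 0.304},
])

```text
t: 28.75
ee_pos: [0.5614, 0.1572, 0.0558]
eef_rot: [0.997, -0.079, 0.0, 0.0]
ft_force: [2.1, 0.5, -2.6]
width: 0.695
grasp_force: 23.1
```

Call:
play_rows([
  {"offset": [0,0,0.05],"twist": 0,"gripper": 0.304},
  {"offset": [0,0,0.1],"twist": 0,"gripper": 0.304},
  {"offset": [0,0,0.1],"twist": 0,"gripper": 0.304},
  {"offset": [0,0,0.15],"twist": 0,"gripper": 0.304},
  {"offset": [0,0,0.15],"twist": 0,"gripper": 0.304},
])

```text
t: 29.38
ee_pos: [0.5616, 0.1572, 0.055]
eef_rot: [0.997, -0.079, 0.0, 0.0]
ft_force: [2.1, -0.6, 0.4]
width: 0.696
grasp_force: 23.4
```

```bash
python3 -c "
from h import *
c=np.array([.5563,.1585]);u=np.array([.987,-.16]);v=np.array([.16,.987])
f=lambda q:np.round([(q[:2]-c)@u*1e3,(q[:2]-c)@v*1e3,q[2]*1e3],1)
p,_=st();print(f(p))
for cam in('side','top','side'):
  arm.read_camera(cam)
  for l in('lid_edge','lid_handle','lid_lip'):
   for d in arm.spot_point(l,cam)[:1]: print(cam,l,f(np.array(d['centre'])),round(d['confidence'],2))
pic('wrist','w9.png')
"
```

```text
t 29.38 pos [0.5616 0.1572 0.055 ] yaw -0.158 F [ 2.1 -0.6  0.4] M [-0.16 -0.14 -0.09] w 0.696 g 23.4
[ 5.4 -0.4 55. ]
side lid_edge [85.2 -5.1 45.7] 0.68
side lid_handle [ 1.1 -4.1 87.1] 0.6
side lid_lip [-117.5    1.4   43.1] 0.64
top lid_edge [86.9 -3.7 45.6] 0.58
side lid_edge [86.6 -0.7 43. ] 0.88
side lid_handle [ 3.3 -1.9 87. ] 0.81
side lid_lip [-118.7   -1.5   42. ] 0.94
t 29.98 pos [0.5617 0.1572 0.0549] yaw -0.158 F [ 3.1 -1.8  1.2] M [-0.39 -0.34 -0.03] w 0.696 g 23.5
```

View pics/w9.png

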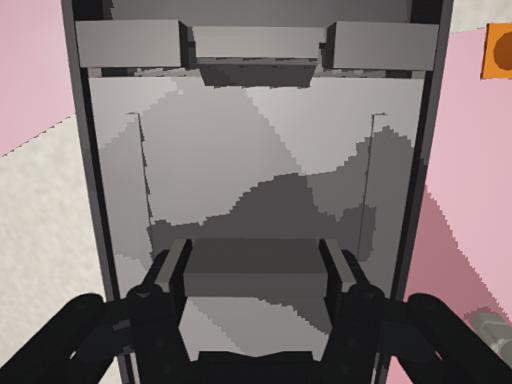

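The catch (tip near (258,87)) now overlaps the lid's edge (row 76), and the edge height is about 44–45 mm, so it has snapped. A light seating press, then release and retreat.

Call:
play_rows([
  {"offset": [0,0,0.05],"twist": 0,"gripper": 0.304},
  {"offset": [0,0,0.1],"twist": 0,"gripper": 0.304},
  {"offset": [0,0,0.1],"twist": 0,"gripper": 0.304},
  {"offset": [0,0,0.1],"twist": 0,"gripper": 0.304},
  {"offset": [0,0,0.1],"twist": 0,"gripper": 0.304},
])

```text
t: 30.65
ee_pos: [0.5616, 0.1573, 0.0549]
eef_rot: [0.997, -0.079, 0.0, 0.0]
ft_force: [0.9, -3.0, 8.1]
width: 0.699
grasp_force: 24.1
```

Call:
play_rows([
  {"offset": [0,0,0],"twist": 0,"gripper": 0.3},
  {"offset": [0,0,0],"twist": 0,"gripper": 0.25},
  {"offset": [0,0,0],"twist": 0,"gripper": 0.1},
  {"offset": [0,0,0],"twist": 0,"gripper": 0},
  {"offset": [0,0,0],"twist": 0,"gripper": 0},
])

```text
t: 31.28
ee_pos: [0.561, 0.1577, 0.0535]
eef_rot: [0.997, -0.079, -0.0, 0.0]
ft_force: [0.3, 0.1, 0.0]
width: 1.003
grasp_force: 0.0
```

Call:
play_rows([
  {"offset": [0,0,-1],"twist": 0,"gripper": 0},
  {"offset": [0,0,-3],"twist": 0,"gripper": 0},
  {"offset": [0,0,-6],"twist": 0,"gripper": 0},
  {"offset": [0,0,-10],"twist": 0,"gripper": 0},
  {"offset": [0,0,-14],"twist": 0,"gripper": 0},
])

```text
t: 31.9
ee_pos: [0.5615, 0.1578, 0.1968]
eef_rot: [0.997, -0.079, 0.001, -0.0]
ft_force: [0.4, -0.6, 0.7]
width: 0.996
grasp_force: 0.0
```

```bash
python3 -c "
from h import *
c=np.array([.5563,.1585]);u=np.array([.987,-.16]);v=np.array([.16,.987])
f=lambda q:np.round([(q[:2]-c)@u*1e3,(q[:2]-c)@v*1e3,q[2]*1e3],1)
for cam in('side','top'):
  arm.read_camera(cam)
  for l in('lid_edge','lid_handle','lid_lip','figure','cone'):
   for d in arm.spot_point(l,cam)[:1]: print(cam,l,f(np.array(d['centre'])),np.round(d['centre'],3),round(d['confidence'],2))
pic('wrist','w10.png')
"
```

```text
side lid_edge [88.1 -1.8 43.9] [0.643 0.143 0.044] 0.7
side lid_handle [ 3.2  0.8 84. ] [0.56  0.159 0.084] 0.66
side lid_lip [-118.8   -1.    42.9] [0.439 0.176 0.043] 0.78
side figure [ -82.7 -172.7    2.4] [0.447 0.001 0.002] 0.46
side cone [ 101.4 -146.9   -1.3] [ 0.633 -0.003 -0.001] 0.76
top lid_edge [86.7 -0.9 43.8] [0.642 0.144 0.044] 0.67
top lid_handle [ 3.2 -1.8 83.3] [0.559 0.156 0.083] 0.59
top figure [ -89.9 -178.3   -5.1] [ 0.439 -0.003 -0.005] 0.47
top cone [ 1.052e+02 -1.480e+02 -1.000e-01] [ 0.636 -0.004 -0.   ] 0.54
t 32.5 pos [0.5609 0.1574 0.1931] yaw -0.158 F [ 0.7 -0.3  0.3] M [ 0.01 -0.04 -0.03] w 0.999 g 0.0
```

View pics/w10.png

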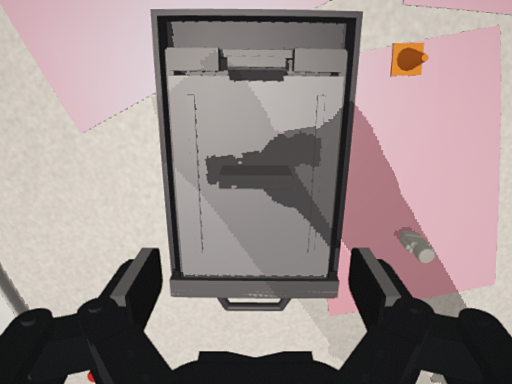

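The last picture shows the lid flat on the case. Its lip is under the ledge (row 280), the catch is over its edge (258,75), and the cone (408,58) and figure (415,245) stand where they were. The gripper is open and clear.

```bash
python3 -c "
from rig import arm
print(arm.job_done())"
```

```text
the job is handed in; nothing more can be done
None
```

The case is closed and handed in at about 32 s of robot time: the lid lies flat with its lip under the ledge and the catch snapped over its edge, it has been let go, and the figure and cone were left where they stood.

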